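# Grade the cork ball stoppers

### The job

Grade the cork ball stoppers that lie in the grader's green feed tray: put every one of them into the grader's tipping tray, press the air duster's nozzle cap right down and let it go to blow the dust off them, then lift the tray by its handle so that they roll down the ramp and each lodges in the pocket of its own size. Finish with the tray lowered on its rest, and leave the other things on the counter where they are.

Things in the scene. Friction and masses are not known exactly. Their poses are not given: they have to be found in the camera images.
- cork_40a: a plain cork ball stopper, 40 mm in diameter, about 12 g; origin at its centre. It may be absent. It rolls freely. All the corks look alike but for size and start in the feed tray in front of the grader
- cork_40b: a plain cork ball stopper, 40 mm in diameter, about 12 g; origin at its centre. It may be absent. It rolls freely
- cork_48a: a plain cork ball stopper, 48 mm in diameter, about 18 g; origin at its centre. It may be absent. It rolls freely
- cork_48b: a plain cork ball stopper, 48 mm in diameter, about 18 g; origin at its centre. It may be absent. It rolls freely
- cork_56: a plain cork ball stopper, 56 mm in diameter, about 28 g; origin at its centre. It may be absent. It rolls freely
- cork_64: a plain cork ball stopper, 64 mm in diameter, about 40 g; origin at its centre. It may be absent. It rolls freely
- grader: the cork grader, fixed; origin at the counter under the hinge of its tipping tray. Its dark base board is 12 mm high and runs 680 mm along y. Its own +y half carries the tipping tray, its -y half the rod ramp, which falls 10 degrees towards -y between side walls 118 mm apart outside; it reaches 185 mm high at the head (middle), 120 mm at the foot. Along its front (-x) lies the feed tray
- feed_tray (a point): middle of the flat green floor of the feed tray in which the loose corks lie; 4 mm above the counter, axes as the grader's. Flat for 64 mm either way along x and 276 mm either way along y; rims 8 mm thick and 30 mm high along both long sides (outside the flat), and at both ends the floor slopes up at 8.6 degrees for 55 mm to a wall, so that a rolling cork stays in
- tray_mouth (a point): the open inner end of the aluminium tipping tray, at the bottom of its V floor, on its hinge axis, 149 mm above the grader's origin. Axes turn with the tray: x across it, away from the robot; y along its floor from mouth to closed end; z square to the floor. At rest the tray falls 10 degrees from mouth to closed end, so corks put in near the mouth roll to that end and queue
- tray_floor (a point): bottom of the tray's V floor midway along it (142 mm along y from tray_mouth; the tray is 285 mm long inside). The floor rises 20 degrees to each side, so a cork of radius r rests with its centre 1.064 r above the V. Inside width 78 mm, outside 84 mm; side and end walls reach 56 mm above the V. All the corks present fit in one row
- tray_handle (a point): middle of the tray's handle, a round brass bar 12 mm thick and 84 mm long lying across the tray beyond its closed end: 330 mm along y and 34 mm along z from tray_mouth. 35 mm of free space between bar and end wall, a thin arm at each end of the bar, nothing beneath. Lifting it tips the tray about its hinge; the bar may turn in the grip
- tray (a joint): tip angle of the tray: 0 = down on its rest, 0.45 rad = fully tipped (stop), with its mouth some 16 degrees down. It is level at 0.175 rad; beyond that the corks roll out on to the ramp, in a few seconds. About 3 N at the handle lifts it; let go, it sinks back to 0 by its weight
- nozzle (a joint): how far the sprung nozzle cap of the air duster is pressed: 0 = up, 0.006 m = fully down; about 2 N starts it and 6 N holds it fully down
- nozzle_top (a point): centre of the flat top of the duster's nozzle cap (black, 32 mm across), 192 mm above the counter; press it straight down. The duster is a white can, 50 mm across, fixed upright on the grader's board behind the tipping tray, its straw pointing to the tray
- bottle: cobalt glass bottle, 80 mm across and 222 mm tall, standing; origin at the centre of its underside. Leave alone
- hull: yellow dinghy hull, 135 mm long, 50 mm wide and 30 mm high; origin at the middle of its underside, bow along its x. Leave alone
- tweezer: long nickel-plated tweezer, 205 mm long along its x, 20 mm wide, 9 mm high, lying flat; origin at its middle. Leave alone
- thread_reel: reel of rigging thread, 48 mm across and 48 mm high, standing; origin at the centre of its underside. Leave alone
- pocket_40 (a point): middle of the floor of the ramp's pocket for 40 mm corks: 72 mm long down the ramp (along the grader's y), 106 mm wide, with room for two, its floor falling 10 degrees to the back; under two brass rods whose clear gap there is 43 mm, so that larger corks ride over it (the first pocket, at the head). A cork in it rests with its centre about 20 mm above this point
- pocket_48 (a point): middle of the floor of the ramp's pocket for 48 mm corks: 72 mm long down the ramp (along the grader's y), 106 mm wide, with room for two, its floor falling 10 degrees to the back; under two brass rods whose clear gap there is 51 mm, so that larger corks ride over it. A cork in it rests with its centre about 24 mm above this point
- pocket_56 (a point): middle of the floor of the ramp's pocket for 56 mm corks: 72 mm long down the ramp (along the grader's y), 106 mm wide, with room for one, its floor falling 10 degrees to the back; under two brass rods whose clear gap there is 59 mm, so that larger corks ride over it. A cork in it rests with its centre about 28 mm above this point
- pocket_64 (a point): middle of the floor of the ramp's pocket for 64 mm corks: 84 mm long down the ramp (along the grader's y), 106 mm wide, with room for one, its floor falling 10 degrees to the back; under two brass rods whose clear gap there is 67 mm, so that larger corks ride over it (the last pocket, at the foot). A cork in it rests with its centre about 32 mm above this point
Things that resemble listed ones, but are neither listed nor needed, are in the scene too. What is shaped like the cork_48a but purple or turquoise is not meant. Leave any turquoise look-alike of the cork_48b alone.

How it is judged (in metres and radians):
On the way, in this order (a step that is already met when the one before it is completed fails the run):
1. every cork present lies in the tipping tray (x of cork_40a in the frame of tray_mouth between -0.03 and 0.03 m and y of cork_40a in the frame of tray_mouth between 0.005 and 0.285 m and z of cork_40a in the frame of tray_mouth between 0.01 and 0.05 m and x of cork_40b in the frame of tray_mouth between -0.03 and 0.03 m and y of cork_40b in the frame of tray_mouth between 0.005 and 0.285 m and z of cork_40b in the frame of tray_mouth between 0.01 and 0.05 m and x of cork_48a in the frame of tray_mouth between -0.03 and 0.03 m and y of cork_48a in the frame of tray_mouth between 0.005 and 0.285 m and z of cork_48a in the frame of tray_mouth between 0.01 and 0.05 m and x of cork_48b in the frame of tray_mouth between -0.03 and 0.03 m and y of cork_48b in the frame of tray_mouth between 0.005 and 0.285 m and z of cork_48b in the frame of tray_mouth between 0.01 and 0.05 m and x of cork_56 in the frame of tray_mouth between -0.03 and 0.03 m and y of cork_56 in the frame of tray_mouth between 0.005 and 0.285 m and z of cork_56 in the frame of tray_mouth between 0.01 and 0.05 m and x of cork_64 in the frame of tray_mouth between -0.03 and 0.03 m and y of cork_64 in the frame of tray_mouth between 0.005 and 0.285 m and z of cork_64 in the frame of tray_mouth between 0.01 and 0.05 m), for 0.3 s.
2. with all the corks in the tray, the duster's nozzle cap is pressed right down (all of step 1 and value of joint nozzle above 0.0045 m), for 0.1 s.
3. the nozzle cap is let go and the tray is tipped (value of joint tray above 0.2 rad and value of joint nozzle below 0.001 m), for 0.2 s.
At the end, for the whole second after the job is handed in: Each cork present lies on the floor of the pocket of its own size (centre inside the pocket, within 10 mm of the height at which it rests), the tray is back on its rest (within 0.03 rad), the nozzle cap is up, and the bottle, hull, tweezer and thread reel are within 4 cm of where they began (x of cork_40a in the frame of pocket_40 between -0.04 and 0.04 m and y of cork_40a in the frame of pocket_40 between -0.03 and 0.03 m and z of cork_40a in the frame of pocket_40 between 0.01 and 0.03 m and x of cork_40b in the frame of pocket_40 between -0.04 and 0.04 m and y of cork_40b in the frame of pocket_40 between -0.03 and 0.03 m and z of cork_40b in the frame of pocket_40 between 0.01 and 0.03 m and x of cork_48a in the frame of pocket_48 between -0.04 and 0.04 m and y of cork_48a in the frame of pocket_48 between -0.03 and 0.03 m and z of cork_48a in the frame of pocket_48 between 0.014 and 0.034 m and x of cork_48b in the frame of pocket_48 between -0.04 and 0.04 m and y of cork_48b in the frame of pocket_48 between -0.03 and 0.03 m and z of cork_48b in the frame of pocket_48 between 0.014 and 0.034 m and x of cork_56 in the frame of pocket_56 between -0.04 and 0.04 m and y of cork_56 in the frame of pocket_56 between -0.03 and 0.03 m and z of cork_56 in the frame of pocket_56 between 0.018 and 0.038 m and x of cork_64 in the frame of pocket_64 between -0.04 and 0.04 m and y of cork_64 in the frame of pocket_64 between -0.036 and 0.036 m and z of cork_64 in the frame of pocket_64 between 0.022 and 0.042 m and value of joint tray below 0.03 rad and value of joint nozzle below 0.001 m and distance of each of bottle, hull, tweezer, thread_reel from where it was at the start of the episode below 0.04 m); the robot touches nothing.
It fails at once if the cobalt bottle is tipped over (angle between bottle's own z axis and vertical above 0.6 rad).
Of cork_40a, cork_40b, cork_48a, cork_48b, cork_56, cork_64 only 3 to 5 are there at a start; the rules pass over those that are not, and their reading is None.
At some moment in a run one of cork_40a, cork_40b, cork_48a, cork_48b, cork_56, cork_64 may be knocked a few centimetres aside while the robot is not near it.
It also fails if it takes over 210 s, if anything falls off the work surface, if the arm or the gripper's body presses on something with over 40 N, if the wrist force passes 120 N, or if a joint passes its speed limit or range.

### The arm

A 6-joint arm with a two-finger parallel gripper is mounted at the origin on the work surface. World frame = base frame: x ahead of the robot, y to its left, z up, the work surface at z = 0. Lengths are in m, angles in degrees, forces in N, time in s.
With the tool pointing down it reaches from about 0.25 to 0.8 m from the base axis. Payload 8.5 kg.
Tool frame: the origin (TCP) lies between the finger pads; the fingertips stand 22 mm ahead of it and the grasp point (between the pads) lies 3 mm ahead of it; z points along the fingers, y is the direction in which the jaws open and shut (so a half turn about z gives the same grasp; the last joint's range is limited). The gripper opens to 85 mm and grips with 20 to 120 N. Pads are 22 mm wide; open, the fingers measure 114 mm over their backs; the gripper's body (76 mm by 85 mm) begins 54 mm behind the grasp point. The pads swing forward as they close: fully open they stand 13 mm farther back than shut.
Start: joints at [-65.489, 13.648, -0.773, 75.585, 0, 90], TCP at [0.218, -0.478, 0.253] pointing down, gripper open.
Joint ranges: [-152.45, 152.45], [-59.26, 108.67], [-65.41, 83.53], [-104.44, 129.93], [-82.83, 76.93], [-180, 180]. Speed limits (degrees/s): [127.2, 127.2, 159.86, 180, 180, 180].

### API

Orientations are given as a 3x3 rotation matrix whose columns are the frame's x, y, z axes.
In Python, from station import * gives the robot as it stands. The module is installed in compiled form; this text tells all that it offers.
- The arm moves only by the tool play_rows, never from a script. Its argument "series" is a list that holds one entry, the list of rows, each a list of 4 numbers: the shift along the world's x, y, z each as a share of 0.1 m, from -1 to 1, then the turn about the world's z as a share of 180 degrees, from -1 to 1. In form: [[[x, y, z, yaw], ...]]. A call has 1 to 20 rows; each row is the pose to reach, as a shift and turn from the pose commanded when the call began, turning the shorter way round; what a row does not reach only later rows make up. A row lasts 1/8 s, in which the tool goes at most 62.5 mm and 10.7 degrees, less where a joint would pass 70% of its speed; a pose out of reach is approached as far as the arm can. A call with a number of a shift or a turn outside -1 to 1 is refused whole. A call with a gripper value outside its range is refused whole. "claw" is the closure, from 0 (fully open) to 1 (shut), set as the call begins (left out, the last holds). The fingers move at their own pace and stop on an object; "grip_force" is the grip in N (left out, the last holds). Time passes only in rows, so rows that repeat a pose let the fingers close. It gives the time, the measured TCP pose, the force and the opening at its end, in the units of the state.
- observe(): the state, without advancing time (a new reading comes with each control period).
- grab_frame(name): name is "scene" or "top" or "wrist"; returns a dict with "image" (420x560x3 uint8, red, green, blue), "camera_matrix" (3x3 intrinsics, pixels), "k1" (the pictures are not rectified: a ray, as slopes to the right and down, at radius r is drawn at 1 + k1 r^2 times it, then the intrinsics apply), "cam_to_world" (4x4, takes a point from camera to world coordinates); the wrist camera has in their place "mount" (4x4, takes a point from camera to tool coordinates, whose origin is the TCP and whose axes are the flange's). Camera axes: x right, y down, z forward; pixel columns grow to the right and rows downward; lengths in m; the calibration is good to about 2 mm. A picture is of the moment at which its call begins: read the wrist's pose just before it. There is no depth.
- sign_off(): hands the job in, once; it reports no verdict.
The state is a dict: "clock": time; "q": joint angles; "joint_vel": joint speeds; "tau": joint torques, N m; "ee_pos": TCP position; "orientation": TCP orientation; "wrist_force": force on the tool from outside, world axes, zero at the start; "ft_torque": the same for the moment, N m; "finger_gap": finger opening in m.
Only numpy, scipy, OpenCV 4.12 (cv2) and the standard library are available. Lean on these libraries where they do the work, as an engineer would, in place of code of your own. Each camera call takes 0.05 s, during which the arm holds its last target. There are 200 camera calls.

## Working session

There is one attempt and no reset: what is moved stays moved. The work goes in short steps, Python scripts to look and compute and a tool call to move; the robot and the scene stay as the last step left them, time stands still between calls to the robot, and variables do not carry over. Pictures are saved under pics/ and viewed, about 12 in all and at most 16, crops included, and the job is handed in when it is done.

Besides the shell and the picture viewer there is one more tool, called after "Call:" in YAML: its name, and indented under it one key for each argument. play_rows: Moves the arm, as the interface text tells. Shift numbers are shares of 0.1 m and turn numbers shares of 180 degrees, none past 1 either way. Its arguments: {"type":"object","properties":{"series":{"type":"array"},"claw":{"type":"number"},"grip_force":{"type":"number"}},"required":["series"]}

```bash
mkdir -p pics; cat > h.py <<'E'
from station import *
import numpy as np, cv2
def grab(n,save=None):
    s=observe(); f=grab_frame(n)
    if n=="wrist":
        T=np.eye(4);T[:3,:3]=np.array(s["orientation"]);T[:3,3]=s["ee_pos"]
        f["cam_to_world"]=T@np.array(f["mount"])
    if save: cv2.imwrite("pics/"+save,cv2.cvtColor(f["image"],cv2.COLOR_RGB2BGR))
    return f
def ray(f,u,v):
    K=np.array(f["camera_matrix"]);d=np.array([f["k1"],0,0,0],float)
    p=cv2.undistortPoints(np.array([[[u,v]]],float),K,d)[0,0]
    C=np.array(f["cam_to_world"]);return C[:3,3],C[:3,:3]@np.array([p[0],p[1],1])
def atz(f,u,v,z):
    o,d=ray(f,u,v);return o+d*(z-o[2])/d[2]
def proj(f,P):
    C=np.linalg.inv(np.array(f["cam_to_world"]));p=C[:3,:3]@np.array(P,float)+C[:3,3]
    q,_=cv2.projectPoints(p[None],np.zeros(3),np.zeros(3),np.array(f["camera_matrix"]),np.array([f["k1"],0,0,0],float));return q[0,0]
E
python3 - <<'E'
from h import *
for n in("scene","top"):
    f=grab(n,n+"0.png");print(n,f["camera_matrix"],f["k1"],f["cam_to_world"])
s=observe();print(s)
E
```

```text
scene [[380.67207455   0.         286.94270037]
 [  0.         380.67207455 208.48582104]
 [  0.           0.           1.        ]] 0.0005359074257376964 [[-0.85280165  0.25673513 -0.45477073  0.99367405]
 [ 0.52174661  0.45650273 -0.72068421  0.75923099]
 [ 0.02257913 -0.85187577 -0.52325696  0.71831532]
 [ 0.          0.          0.          1.        ]]
top [[389.61938077   0.         282.82345162]
 [  0.         389.61938077 202.42173989]
 [  0.           0.           1.        ]] -0.016064153007387755 [[-0.02239048 -0.99452224  0.10209885  0.39169281]
 [-0.99973593  0.02280125  0.00285782 -0.03891355]
 [-0.00517015 -0.1020079  -0.99477015  1.19559685]
 [ 0.          0.          0.          1.        ]]
{'clock': 0.1, 'q': array([-6.54882265e+01,  1.36794644e+01, -8.11346413e-01,  7.55834928e+01,
       -5.80623638e-04,  9.00003626e+01]), 'joint_vel': array([ 0.00332103, -0.10827079,  0.10019652,  0.0375893 , -0.06129158,
        0.04924748]), 'tau': array([-1.45565598e-03, -5.39720714e+01,  3.46999204e+01,  1.34333697e-02,
       -3.21925995e-05,  1.25213103e-05]), 'ee_pos': array([ 0.2176721 , -0.47738481,  0.25272928]), 'orientation': array([[ 9.09878658e-01,  4.14874112e-01, -5.47255071e-04],
       [ 4.14874473e-01, -9.09877898e-01,  1.17576221e-03],
       [-1.01419920e-05, -1.29684310e-03, -9.99999159e-01]]), 'wrist_force': array([-0.54261904,  0.97697747,  0.6990831 ]), 'ft_torque': array([ 0.06546878, -0.01204371,  0.01626872]), 'finger_gap': 0.08566202692276073}
```

View pics/top0.png

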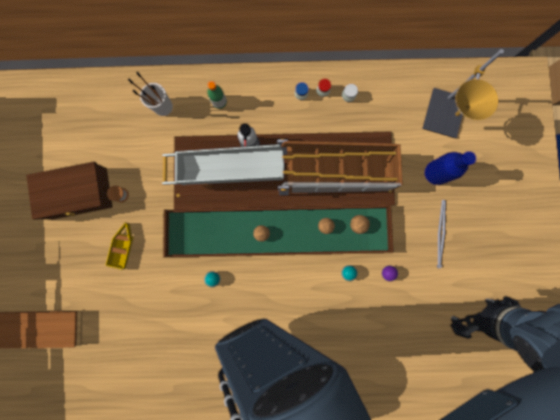

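View pics/scene0.png

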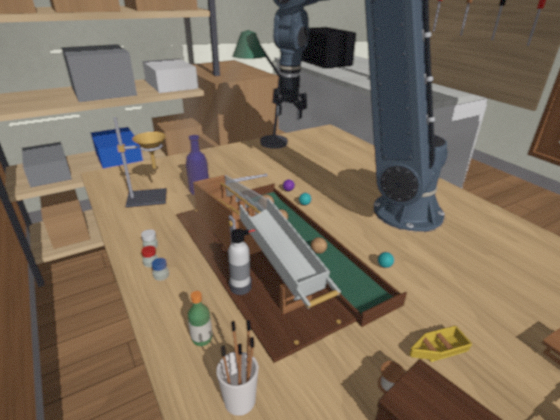

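The top view shows three corks in the green tray, at (262,234), (327,226) and (360,224). Outside it are two turquoise balls at (212,279) and (349,272) and a purple one at (390,273), all of which I leave alone. I'll confirm in one enlarged crop.

```bash
python3 - <<'E'
from h import *
im=cv2.imread("pics/top0.png")
c=im[125:265,155:415];cv2.imwrite("pics/crop0.png",cv2.resize(c,None,fx=3,fy=3,interpolation=cv2.INTER_CUBIC))
hsv=cv2.cvtColor(im,cv2.COLOR_BGR2HSV)
roi=np.zeros(im.shape[:2],np.uint8);roi[212:252,170:388]=1
m=((hsv[...,0]<22)&(hsv[...,1]>70)&(hsv[...,2]>60)&(roi>0)).astype(np.uint8)
n,l,st,ce=cv2.connectedComponentsWithStats(m)
f=grab("top")
for i in range(1,n):
    if st[i,4]>20: print(ce[i],st[i],atz(f,*ce[i],0.028))
E
```

```text
[359.48076923 223.93461538] [351 215  18  18 260] [ 0.44152611 -0.2636033   0.028     ]
[325.9027027  225.38378378] [319 218  15  16 185] [ 0.43949488 -0.16293607  0.028     ]
[260.96721311 233.        ] [254 226  15  15 183] [0.42114913 0.03182748 0.028     ]
[367.97560976 250.97560976] [348 250  40   2  41] [ 0.36059692 -0.28550217  0.028     ]
```

View pics/crop0.png

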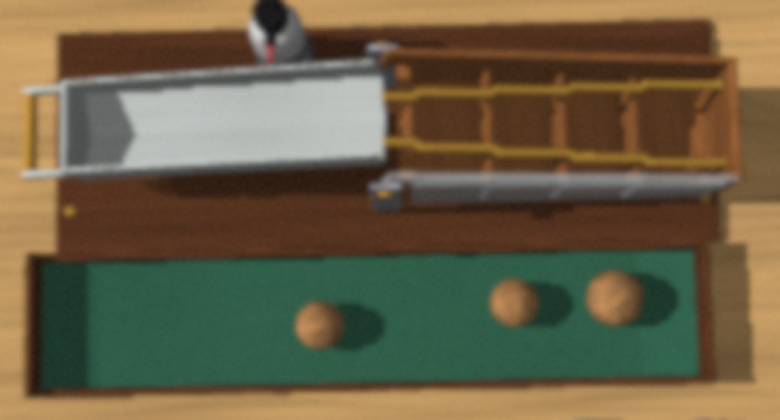

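Confirmed: three corks, one of about 56 mm at (359,224) and two of about 48 mm at (326,225) and (261,233). Next I fit the grader pose from the tray corners and handle.

```bash
cat > pose.py <<'E'
from h import *
c,s=np.cos(np.radians(10)),np.sin(np.radians(10))
def trayp(x,y,z): return np.array([x,y*c+z*s,.149-y*s+z*c])
def w(p,P):
    R=np.array([[np.cos(p[2]),-np.sin(p[2]),0],[np.sin(p[2]),np.cos(p[2]),0],[0,0,1]])
    return R@np.array(P)+[p[0],p[1],0]
E
python3 - <<'E'
from pose import *
from scipy.optimize import least_squares
f=grab("top")
L=[((27,91),trayp(.042,.330,.034)),((27,175),trayp(-.042,.330,.034)),((62,83),trayp(.042,.288,.056)),((62,178),trayp(-.042,.288,.056)),((387,62),trayp(.042,0,.056)),((387,165),trayp(-.042,0,.056))]
px=[(155+(a+.5)/3-.5,125+(b+.5)/3-.5) for (a,b),_ in L]
fun=lambda p:np.concatenate([proj(f,w(p,P))-q for (_,P),q in zip(L,px)])
r=least_squares(fun,[.5,-.05,0]);print(r.x,np.degrees(r.x[2]));print(r.fun.reshape(-1,2).round(1))
p=r.x
print("handle",w(p,trayp(0,.33,.034)),"floor",w(p,trayp(0,.142,0)),"mouth",w(p,trayp(0,0,0)))
print("nozzle",atz(f,155+268/3,125+14/3,.192))
for b in((60,36),(712,22),(60,258),(718,245)):
    P=atz(f,155+b[0]/3,125+b[1]/3,.012); R=w([0,0,-p[2]],P-[p[0],p[1],0]);print("board local",R)
for b in((319,325),(513,302),(615,297)):
    P=atz(f,155+b[0]/3,125+b[1]/3,.028); print(P,"local",w([0,0,-p[2]],P-[p[0],p[1],0]))
for b in((30,255),(30,392),(705,247),(712,380)):
    P=atz(f,155+b[0]/3,125+b[1]/3,.03); print("feed",P,"local",w([0,0,-p[2]],P-[p[0],p[1],0]))
E
```

```text
[ 0.59723376 -0.04217039 -0.01186642] -0.6798955314072144
[[ 2.6 -0.1]
 [ 1.9  1.5]
 [ 1.4 -0. ]
 [ 0.8 -1.2]
 [-3.3  1.2]
 [-3.  -1.1]]
handle [0.60116015 0.28869691 0.12517956] floor [0.59889315 0.09766247 0.12434196] mouth [ 0.59723376 -0.04217039  0.149     ]
nozzle [0.69029942 0.06135474 0.192     ]
board local [0.12457338 0.33959483 0.012     ]
board local [ 0.13136136 -0.33745495  0.012     ]
board local [-0.10683608  0.33533091  0.012     ]
board local [-0.10090872 -0.33427995  0.012     ]
[0.42013083 0.0307495  0.028     ] local [-0.17795574  0.07081323  0.028     ]
[ 0.4386425  -0.16319887  0.028     ] local [-0.15714396 -0.12290183  0.028     ]
[ 0.44129477 -0.26514984  0.028     ] local [-0.15328211 -0.22481415  0.028     ]
feed [0.49652642 0.31957222 0.03      ] local [-0.10499274  0.36052213  0.03      ]
feed [0.36013318 0.31851138 0.03      ] local [-0.24136379  0.35784291  0.03      ]
feed [ 0.48912534 -0.35698783  0.03      ] local [-0.10436514 -0.31607811  0.03      ]
feed [ 0.35692978 -0.35733683  0.03      ] local [-0.23654726 -0.31799573  0.03      ]
```

Call:
play_rows:
  series:
    - [[0.3, 0.5, 0, 0.06], [0.6, 1, 0, 0.12], [0.6, 1, 0, 0.2], [0.6, 1, 0, 0.2]]
  claw: 0
  grip_force: 20

```text
clock: 0.7
ee_pos: [0.2783, -0.3769, 0.2534]
orientation: [[0.487, 0.873, -0.0], [0.873, -0.487, -0.0], [-0.0, 0.0, -1.0]]
wrist_force: [-0.0, -0.4, -0.1]
finger_gap: 0.0856
```

```bash
python3 -c "
from h import *
s=observe();print(s['clock'],s['q'].round(1),s['ee_pos'],s['orientation'].round(3))"
```

```text
0.7 [-53.6   8.1  -7.8  74.   -0.   65.6] [ 0.27828698 -0.37686213  0.25339301] [[ 0.487  0.873 -0.   ]
 [ 0.873 -0.487 -0.   ]
 [-0.     0.    -1.   ]]
```

Call:
play_rows:
  series:
    - [[0.4, 0.5, 0, 0.06], [0.8, 1, 0, 0.12], [0.8, 1, 0, 0.18], [0.8, 1, 0, 0.24], [0.8, 1, 0, 0.3], [0.8, 1, 0, 0.3]]

```text
clock: 1.45
ee_pos: [0.3578, -0.2775, 0.2532]
orientation: [[-0.414, 0.91, -0.0], [0.91, 0.414, 0.0], [0.0, -0.0, -1.0]]
wrist_force: [-0.3, 0.5, -0.6]
finger_gap: 0.0852
```

Call:
play_rows:
  series:
    - [[0.4, 0.5, 0, 0.06], [0.8, 1, 0, 0.12], [0.8, 1, 0, 0.18], [0.8, 1, 0, 0.24], [0.8, 1, 0, 0.3], [0.8, 1, 0, 0.362], [0.8, 1, 0, 0.362]]

```text
clock: 2.33
ee_pos: [0.4377, -0.1777, 0.2532]
orientation: [[-1.0, 0.01, -0.0], [0.01, 1.0, -0.0], [0.0, -0.0, -1.0]]
wrist_force: [1.6, -0.5, -0.6]
finger_gap: 0.0854
```

```bash
cat > corks.py <<'E'
from h import *
def corks(f,z=.028,draw=None):
    im=cv2.cvtColor(f["image"],cv2.COLOR_RGB2BGR);hsv=cv2.cvtColor(im,cv2.COLOR_BGR2HSV)
    m=((hsv[...,0]<22)&(hsv[...,1]>70)&(hsv[...,2]>60)).astype(np.uint8)
    m=cv2.morphologyEx(m,cv2.MORPH_OPEN,np.ones((5,5)))
    n,l,st,ce=cv2.connectedComponentsWithStats(m)
    for i in range(1,n):
        if st[i,4]>100 and .6<st[i,2]/st[i,3]<1.6:
            u,v=st[i,0]+st[i,2]/2,st[i,1]+st[i,3]/2
            P=atz(f,u,v,z); d=np.linalg.norm(P-np.array(f["cam_to_world"])[:3,3])
            if .34<P[0]<.5: print("px",u,v,st[i,2:4],"pos",P.round(4),"diam",(st[i,2:4]*d/f["camera_matrix"][0][0]).round(3))
E
python3 - <<'E'
from corks import *
s=observe();print(s['clock'],s['q'].round(1),s['ee_pos'])
f=grab("wrist","w1.png");corks(f)
E
```

```text
2.325 [-22.1   8.5  -7.4  74.1  -0.  -21.5] [ 0.43770527 -0.17769057  0.25320322]
px 469.5 170.5 [49 43] pos [0.4217 0.0337 0.028 ] diam [0.062 0.054]
px 195.0 192.0 [52 50] pos [ 0.4423 -0.2633  0.028 ] diam [0.058 0.056]
px 287.5 188.5 [41 43] pos [ 0.4395 -0.1625  0.028 ] diam [0.045 0.047]
```

View pics/w1.png

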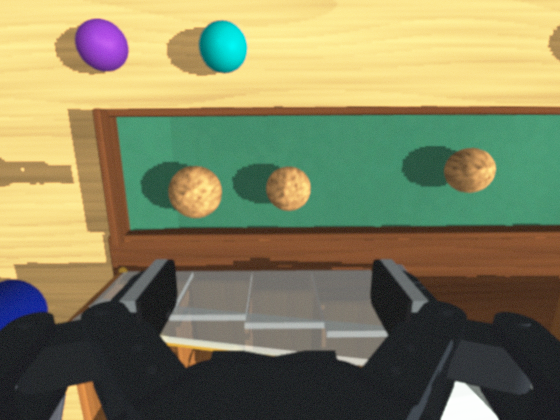

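The wrist view shows the same three corks, at (195,192), (288,188) and (470,170), and their positions agree with the top view. I'll pick the middle one first.

Call:
play_rows:
  series:
    - [[0.02, 0.15, -0.5, 0], [0.02, 0.15, -1, 0], [0.02, 0.15, -1, 0]]
  claw: 0

```text
clock: 2.75
ee_pos: [0.4375, -0.1618, 0.1509]
orientation: [[-1.0, 0.01, -0.006], [0.01, 1.0, 0.002], [0.006, 0.002, -1.0]]
wrist_force: [0.3, 0.6, 1.1]
finger_gap: 0.0855
```

Call:
play_rows:
  series:
    - [[0, 0, -0.4, 0], [0, 0, -0.8, 0], [0, 0, -1, 0], [0, 0, -1, 0]]

```text
clock: 3.25
ee_pos: [0.4402, -0.163, 0.0539]
orientation: [[-1.0, 0.009, -0.0], [0.009, 1.0, 0.0], [0.0, 0.0, -1.0]]
wrist_force: [0.0, -0.3, 0.3]
finger_gap: 0.0854
```

Call:
play_rows:
  series:
    - [[0, 0, -0.12, 0], [0, 0, -0.24, 0], [0, 0, -0.24, 0]]

```text
clock: 3.62
ee_pos: [0.4393, -0.1625, 0.0287]
orientation: [[-1.0, 0.006, -0.001], [0.006, 1.0, 0.0], [0.001, 0.0, -1.0]]
wrist_force: [-0.6, 0.6, -0.5]
finger_gap: 0.0851
```

Call:
play_rows:
  series:
    - [[0, 0, 0, 0], [0, 0, 0, 0], [0, 0, 0, 0], [0, 0, 0, 0], [0, 0, 0, 0], [0, 0, 0, 0], [0, 0, 0, 0], [0, 0, 0, 0]]
  claw: 1
  grip_force: 20

```text
clock: 4.62
ee_pos: [0.4401, -0.1627, 0.0296]
orientation: [[-1.0, 0.006, 0.001], [0.006, 1.0, -0.0], [-0.001, -0.0, -1.0]]
wrist_force: [-0.1, -0.5, 4.9]
finger_gap: 0.047
```

Call:
play_rows:
  series:
    - [[0, 0, 0.3, 0], [0, 0, 0.7, 0], [0, 0, 1, 0], [0, 0, 1, 0]]

```text
clock: 5.12
ee_pos: [0.4409, -0.1631, 0.1311]
orientation: [[-1.0, 0.006, 0.003], [0.006, 1.0, -0.001], [-0.003, -0.001, -1.0]]
wrist_force: [-0.1, -0.8, -0.9]
finger_gap: 0.0473
```

Call:
play_rows:
  series:
    - [[0, 0, 0.5, 0], [0, 0, 1, 0], [0, 0.5, 1, 0], [0, 1, 1, 0]]

```text
clock: 5.62
ee_pos: [0.4396, -0.062, 0.2286]
orientation: [[-1.0, 0.008, -0.0], [0.008, 1.0, -0.0], [0.0, -0.0, -1.0]]
wrist_force: [-0.3, 0.1, -0.7]
finger_gap: 0.0468
```

Call:
play_rows:
  series:
    - [[0.3, 0.4, 0.25, 0], [0.8, 0.8, 0.25, 0], [0.8, 1, 0.25, 0], [0.8, 1, 0.25, 0]]

```text
clock: 6.12
ee_pos: [0.5196, 0.0386, 0.2525]
orientation: [[-1.0, 0.003, -0.003], [0.003, 1.0, -0.0], [0.003, -0.0, -1.0]]
wrist_force: [-0.4, -0.8, 0.7]
finger_gap: 0.0467
```

Call:
play_rows:
  series:
    - [[0.4, 0.1, 0, 0], [0.78, 0.1, 0, 0], [0.78, 0.1, 0, 0], [0.78, 0.1, 0, 0]]

```text
clock: 6.62
ee_pos: [0.5967, 0.0465, 0.2535]
orientation: [[-1.0, 0.007, -0.002], [0.007, 1.0, -0.0], [0.002, -0.0, -1.0]]
wrist_force: [-0.2, -0.7, -0.3]
finger_gap: 0.0466
```

```bash
python3 - <<'E'
from pose import *
s=observe();print(s['clock'],s['q'].round(1),s['ee_pos'])
f=grab("wrist","w2.png");im=cv2.imread("pics/w2.png")
for yaw,y0 in((-.0119,-.042),(0,-.040)):
  for P in [trayp(x,y,.056) for x in(-.042,.042) for y in(0,.288)]+[trayp(x,.33,.034) for x in(-.042,.042)]:
    q=proj(f,w((.597,y0,yaw),P));print(q.round(),end=" ");cv2.circle(im,tuple(int(t) for t in q.round().clip(-5000,5000)),3,(0,0,255) if yaw else (255,255,0),1)
cv2.imwrite("pics/w2b.png",im)
E
```

```text
6.625 [ 4.5 21.1  9.9 79.  -0.   4.8] [0.59670808 0.04645776 0.25353387]
[126. 172.] [571. 165.] [141. 313.] [545. 276.] [585. 161.] [561. 261.] [128. 172.] [574. 160.] [146. 313.] [549. 272.] [588. 156.] [564. 257.]
```

View pics/w2b.png

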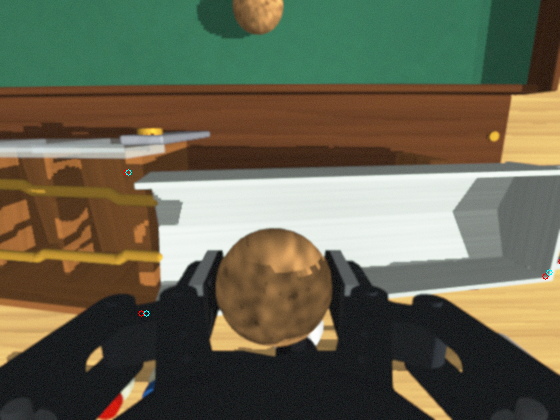

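The wrist view shows the held cork over the tray. The tray sits about 5 mm further in x than I modelled (corner seen at (549,281), predicted at (549,272)). I'll lower and release.

Call:
play_rows:
  series:
    - [[0.04, 0.05, -0.4, 0], [0.04, 0.05, -0.77, 0], [0.04, 0.05, -0.77, 0], [0.04, 0.05, -0.77, 0]]

```text
clock: 7.18
ee_pos: [0.6019, 0.0522, 0.179]
orientation: [[-1.0, 0.006, 0.002], [0.006, 1.0, -0.0], [-0.002, 0.0, -1.0]]
wrist_force: [1.0, -0.1, 0.1]
finger_gap: 0.0468
```

Call:
play_rows:
  series:
    - [[0, 0, 0, 0], [0, 0, 0, 0], [0, 0, 0, 0], [0, 0, 0, 0], [0, 0, 0, 0], [0, 0, 0, 0]]
  claw: 0.2

```text
clock: 7.92
ee_pos: [0.6018, 0.0524, 0.1772]
orientation: [[-1.0, 0.006, -0.0], [0.006, 1.0, -0.0], [0.0, -0.0, -1.0]]
wrist_force: [-0.3, 0.5, -0.5]
finger_gap: 0.0683
```

Call:
play_rows:
  series:
    - [[0, 0, 0.2, 0], [0, 0, 0.4, 0], [0, 0, 0.77, 0], [-0.5, 0, 0.77, 0], [-1, 0, 0.77, 0], [-1, 0, 0.77, 0]]

```text
clock: 8.68
ee_pos: [0.4986, 0.0522, 0.2548]
orientation: [[-1.0, 0.005, -0.001], [0.005, 1.0, -0.0], [0.001, -0.0, -1.0]]
wrist_force: [0.7, 0.1, 1.3]
finger_gap: 0.0684
```

```bash
python3 - <<'E'
from corks import *
s=observe();print(s['clock'],s['ee_pos'])
f=grab("wrist","w3.png");print("wrist");corks(f)
f=grab("top","t3.png");print("top");corks(f)
E
```

```text
8.675 [0.49861406 0.05223778 0.25477478]
wrist
px 253.5 113.5 [45 47] pos [0.4217 0.032  0.028 ] diam [0.048 0.051]
top
px 280.0 226.5 [560 387] pos [ 0.4393 -0.0255  0.028 ] diam [1.68  1.161]
px 360.0 224.0 [18 18] pos [ 0.4413 -0.2651  0.028 ] diam [0.055 0.055]
```

View pics/t3.png

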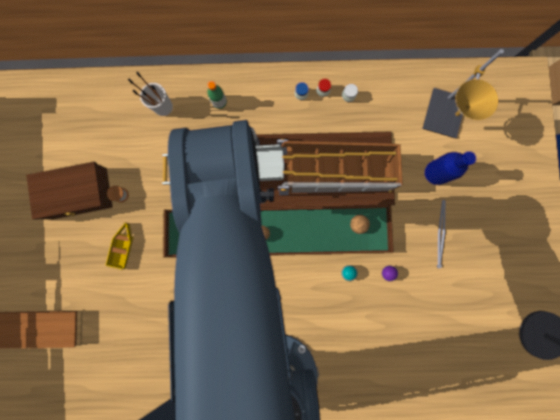

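The top view is mostly blocked by the arm: the 56 mm cork is unmoved at (360,224), and cork 2 is partly visible at (265,233). The wrist view puts cork 2 at (0.422, 0.032).

Call:
play_rows:
  series:
    - [[-0.4, -0.2, -0.4, 0], [-0.8, -0.2, -0.8, 0], [-0.8, -0.2, -1, 0], [-0.8, -0.2, -1, 0]]
  claw: 0

```text
clock: 9.28
ee_pos: [0.422, 0.0323, 0.1534]
orientation: [[-1.0, 0.006, -0.002], [0.006, 1.0, -0.0], [0.002, -0.0, -1.0]]
wrist_force: [0.3, 0.1, 0.0]
finger_gap: 0.0851
```

Call:
play_rows:
  series:
    - [[0, 0, -0.4, 0], [0, 0, -0.8, 0], [0, 0, -1, 0], [0, 0, -1, 0]]

```text
clock: 9.78
ee_pos: [0.4228, 0.0324, 0.0539]
orientation: [[-1.0, 0.006, -0.001], [0.006, 1.0, -0.0], [0.001, -0.0, -1.0]]
wrist_force: [0.7, 0.2, -0.1]
finger_gap: 0.0856
```

Call:
play_rows:
  series:
    - [[0, 0, -0.12, 0], [0, 0, -0.24, 0], [0, 0, -0.24, 0]]

```text
clock: 10.15
ee_pos: [0.4214, 0.0323, 0.0297]
orientation: [[-1.0, 0.006, -0.001], [0.006, 1.0, -0.0], [0.001, -0.0, -1.0]]
wrist_force: [0.0, 0.0, 0.5]
finger_gap: 0.0853
```

Call:
play_rows:
  series:
    - [[0, 0, 0, 0], [0, 0, 0, 0], [0, 0, 0, 0], [0, 0, 0, 0], [0, 0, 0, 0], [0, 0, 0, 0], [0, 0, 0, 0], [0, 0, 0, 0]]
  claw: 1

```text
clock: 11.15
ee_pos: [0.4222, 0.0324, 0.0306]
orientation: [[-1.0, 0.006, 0.001], [0.006, 1.0, 0.0], [-0.001, 0.0, -1.0]]
wrist_force: [-0.4, -0.3, 6.8]
finger_gap: 0.0466
```

Call:
play_rows:
  series:
    - [[0, 0, 0.3, 0], [0, 0, 0.7, 0], [0, 0, 1, 0], [0, 0, 1, 0]]

```text
clock: 11.65
ee_pos: [0.4231, 0.0324, 0.132]
orientation: [[-1.0, 0.006, 0.004], [0.006, 1.0, 0.0], [-0.004, 0.0, -1.0]]
wrist_force: [-0.3, -0.1, -0.7]
finger_gap: 0.0468
```

Call:
play_rows:
  series:
    - [[0, 0, 0.5, 0], [0, 0, 1, 0], [0, 0, 1, 0], [0, 0, 1, 0]]

```text
clock: 12.15
ee_pos: [0.4213, 0.0323, 0.229]
orientation: [[-1.0, 0.006, -0.002], [0.006, 1.0, -0.0], [0.002, -0.0, -1.0]]
wrist_force: [0.5, -0.1, -0.9]
finger_gap: 0.0469
```

Call:
play_rows:
  series:
    - [[0.1, 0, 0.24, 0], [0.6, 0.1, 0.24, 0], [0.9, 0.1, 0.24, 0]]

```text
clock: 12.52
ee_pos: [0.5129, 0.0427, 0.2523]
orientation: [[-1.0, 0.005, -0.002], [0.005, 1.0, -0.0], [0.002, -0.0, -1.0]]
wrist_force: [-0.9, -0.1, -0.3]
finger_gap: 0.047
```

Call:
play_rows:
  series:
    - [[0.5, 0, 0, 0], [0.9, 0, 0, 0], [0.9, 0, 0, 0], [0.9, 0, -0.4, 0], [0.9, 0, -0.77, 0], [0.9, 0, -0.77, 0], [0.9, 0, -0.77, 0]]

```text
clock: 13.4
ee_pos: [0.6016, 0.0424, 0.1781]
orientation: [[-1.0, 0.006, 0.0], [0.006, 1.0, -0.0], [-0.0, -0.0, -1.0]]
wrist_force: [-0.0, 0.0, 1.0]
finger_gap: 0.0469
```

Call:
play_rows:
  series:
    - [[0, 0, 0, 0], [0, 0, 0, 0], [0, 0, 0, 0], [0, 0, 0, 0], [0, 0, 0, 0], [0, 0, 0, 0]]
  claw: 0.2

```text
clock: 14.15
ee_pos: [0.6018, 0.0424, 0.1772]
orientation: [[-1.0, 0.006, -0.0], [0.006, 1.0, -0.0], [0.0, -0.0, -1.0]]
wrist_force: [0.2, 0.7, -0.4]
finger_gap: 0.0686
```

Call:
play_rows:
  series:
    - [[0, 0, 0.2, 0], [0, 0, 0.4, 0], [0, 0, 0.77, 0], [-0.5, -0.5, 0.77, 0], [-1, -1, 0.77, 0], [-1, -1, 0.77, 0]]

```text
clock: 14.9
ee_pos: [0.4994, -0.0593, 0.2547]
orientation: [[-1.0, 0.008, -0.0], [0.008, 1.0, -0.0], [0.0, -0.0, -1.0]]
wrist_force: [1.0, 0.3, -1.0]
finger_gap: 0.068
```

Call:
play_rows:
  series:
    - [[-0.3, -0.5, 0, 0], [-0.6, -1, 0, 0], [-0.6, -1, 0, 0], [-0.6, -1, 0, 0]]

```text
clock: 15.4
ee_pos: [0.4423, -0.1577, 0.2544]
orientation: [[-1.0, 0.007, 0.001], [0.007, 1.0, 0.0], [-0.001, 0.0, -1.0]]
wrist_force: [0.5, 0.9, 0.9]
finger_gap: 0.0683
```

Call:
play_rows:
  series:
    - [[0, -0.5, 0, 0], [0, -1, 0, 0], [0, -1, 0, 0], [0, -1, 0, 0]]

```text
clock: 15.9
ee_pos: [0.4425, -0.2566, 0.2539]
orientation: [[-1.0, 0.005, -0.001], [0.005, 1.0, 0.001], [0.001, 0.001, -1.0]]
wrist_force: [-0.1, 0.2, -0.3]
finger_gap: 0.0683
```

```bash
python3 - <<'E'
from corks import *
s=observe();print(s['clock'],s['ee_pos'])
f=grab("wrist","w4.png");print("wrist");corks(f,.032)
f=grab("top","t4.png");im=cv2.imread("pics/t4.png");a=im[110:270,150:420]
g=grab("scene","s4.png");im=cv2.imread("pics/s4.png");b=im[170:330,180:450]
cv2.imwrite("pics/c4.png",cv2.resize(np.vstack([a,b]),None,fx=1.85,fy=1.85,interpolation=cv2.INTER_CUBIC))
E
```

```text
15.9 [ 0.44246836 -0.25661078  0.25388801]
wrist
px 20.0 171.0 [40 30] pos [ 0.4227 -0.5281  0.032 ] diam [0.054 0.041]
px 65.0 173.5 [16 21] pos [ 0.4258 -0.4795  0.032 ] diam [0.02  0.027]
px 269.0 187.0 [52 50] pos [ 0.4417 -0.2613  0.032 ] diam [0.056 0.054]
```

View pics/c4.png

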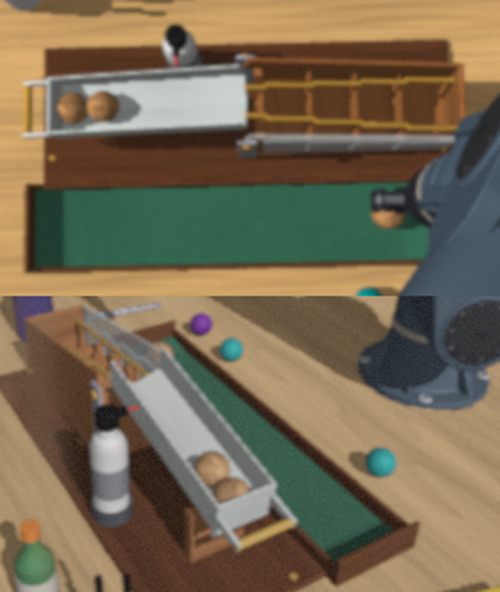

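Both 48 mm corks lie queued at the closed end, at (72,107) and (101,106) in the crop. Now the 56 mm cork.

Call:
play_rows:
  series:
    - [[0, -0.04, -0.4, 0], [0, -0.04, -0.8, 0], [0, -0.04, -1, 0], [0, -0.04, -1, 0]]
  claw: 0

```text
clock: 16.55
ee_pos: [0.4412, -0.2603, 0.1533]
orientation: [[-1.0, 0.004, -0.002], [0.004, 1.0, 0.001], [0.002, 0.001, -1.0]]
wrist_force: [-0.5, -0.6, 0.1]
finger_gap: 0.0855
```

Call:
play_rows:
  series:
    - [[0, 0, -0.4, 0], [0, 0, -0.8, 0], [0, 0, -1, 0], [0, 0, -1, 0]]

```text
clock: 17.05
ee_pos: [0.4418, -0.2611, 0.0543]
orientation: [[-1.0, 0.005, -0.001], [0.005, 1.0, 0.0], [0.001, 0.0, -1.0]]
wrist_force: [0.1, -0.0, 1.0]
finger_gap: 0.0858
```

Call:
play_rows:
  series:
    - [[0, 0, -0.12, 0], [0, 0, -0.22, 0], [0, 0, -0.22, 0]]

```text
clock: 17.42
ee_pos: [0.4415, -0.2614, 0.0319]
orientation: [[-1.0, 0.006, -0.001], [0.006, 1.0, 0.0], [0.001, 0.0, -1.0]]
wrist_force: [-0.1, -0.6, 0.1]
finger_gap: 0.0855
```

Call:
play_rows:
  series:
    - [[0, 0, 0, 0], [0, 0, 0, 0], [0, 0, 0, 0], [0, 0, 0, 0], [0, 0, 0, 0], [0, 0, 0, 0], [0, 0, 0, 0], [0, 0, 0, 0]]
  claw: 1

```text
clock: 18.42
ee_pos: [0.4421, -0.2618, 0.0326]
orientation: [[-1.0, 0.006, 0.001], [0.006, 1.0, -0.0], [-0.001, -0.0, -1.0]]
wrist_force: [-0.0, 1.0, 7.0]
finger_gap: 0.055
```

Call:
play_rows:
  series:
    - [[0, 0, 0.3, 0], [0, 0, 0.7, 0], [0, 0, 1, 0], [0, 0, 1, 0]]

```text
clock: 18.92
ee_pos: [0.4429, -0.2623, 0.1342]
orientation: [[-1.0, 0.006, 0.003], [0.006, 1.0, -0.002], [-0.003, -0.002, -1.0]]
wrist_force: [-0.7, -0.9, -0.6]
finger_gap: 0.0548
```

Call:
play_rows:
  series:
    - [[0, 0, 0.5, 0], [0, 0, 1, 0], [0, 0.5, 1, 0], [0, 1, 1, 0]]

```text
clock: 19.42
ee_pos: [0.4415, -0.1609, 0.2316]
orientation: [[-1.0, 0.008, -0.0], [0.008, 1.0, 0.0], [0.0, 0.0, -1.0]]
wrist_force: [0.5, 0.2, -0.3]
finger_gap: 0.0548
```

Call:
play_rows:
  series:
    - [[0, 0.5, 0.25, 0], [0, 1, 0.25, 0], [0, 1, 0.25, 0]]

```text
clock: 19.8
ee_pos: [0.4413, -0.059, 0.2565]
orientation: [[-1.0, 0.001, -0.001], [0.001, 1.0, 0.0], [0.001, 0.0, -1.0]]
wrist_force: [1.1, -0.6, -0.2]
finger_gap: 0.0552
```

Call:
play_rows:
  series:
    - [[0.3, 0.5, 0, 0], [0.7, 1, 0, 0], [0.8, 1, 0, 0], [0.8, 1, 0, 0]]

```text
clock: 20.3
ee_pos: [0.5219, 0.0378, 0.2559]
orientation: [[-1.0, 0.006, -0.002], [0.006, 1.0, -0.001], [0.002, -0.001, -1.0]]
wrist_force: [-0.3, -0.7, 0.8]
finger_gap: 0.0546
```

Call:
play_rows:
  series:
    - [[0.5, 0.05, 0, 0], [0.8, 0.05, 0, 0], [0.8, 0.05, 0, 0], [0.8, 0.05, -0.4, 0], [0.8, 0.05, -0.76, 0], [0.8, 0.05, -0.76, 0], [0.8, 0.05, -0.76, 0]]

```text
clock: 21.18
ee_pos: [0.6016, 0.0427, 0.1828]
orientation: [[-1.0, 0.007, 0.001], [0.007, 1.0, -0.0], [-0.001, -0.0, -1.0]]
wrist_force: [0.6, 0.3, -0.1]
finger_gap: 0.055
```

Call:
play_rows:
  series:
    - [[0, 0, 0, 0], [0, 0, 0, 0], [0, 0, 0, 0], [0, 0, 0, 0], [0, 0, 0, 0], [0, 0, 0, 0]]
  claw: 0.1

```text
clock: 21.92
ee_pos: [0.6018, 0.0434, 0.1812]
orientation: [[-1.0, 0.006, -0.0], [0.006, 1.0, -0.0], [0.0, -0.0, -1.0]]
wrist_force: [0.0, 0.0, 0.4]
finger_gap: 0.0768
```

Call:
play_rows:
  series:
    - [[0, 0, 0.2, 0], [0, 0, 0.4, 0], [0, 0, 0.77, 0], [-0.4, -0.5, 0.77, 0], [-0.8, -1, 0.77, 0], [-0.8, -1, 0.77, 0]]

```text
clock: 22.68
ee_pos: [0.5194, -0.059, 0.2588]
orientation: [[-1.0, 0.009, -0.0], [0.009, 1.0, -0.001], [0.0, -0.001, -1.0]]
wrist_force: [1.0, -0.1, 0.6]
finger_gap: 0.077
```

Call:
play_rows:
  series:
    - [[0, -0.5, 0, 0], [0, -1, 0, 0], [0, -1, 0, 0], [0, -1, 0, 0]]
  claw: 1

```text
clock: 23.18
ee_pos: [0.522, -0.1563, 0.258]
orientation: [[-1.0, 0.006, -0.0], [0.006, 1.0, 0.0], [0.0, 0.0, -1.0]]
wrist_force: [1.1, 0.6, -0.2]
finger_gap: 0.0034
```

```bash
python3 - <<'E'
from h import *
s=observe();print(s['clock'],s['ee_pos'])
grab("top","t5.png");a=cv2.imread("pics/t5.png")[110:190,150:310]
g=grab("scene","s5.png");b=cv2.imread("pics/s5.png")[220:310,200:360]
cv2.imwrite("pics/c5.png",cv2.resize(np.vstack([a,b]),None,fx=3.5,fy=3.5,interpolation=cv2.INTER_CUBIC))
E
```

```text
23.175 [ 0.52201962 -0.15634601  0.25804548]
```

View pics/c5.png

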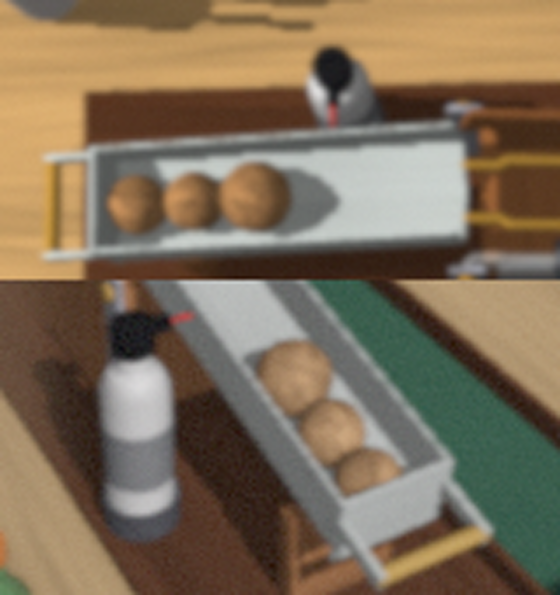

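All three corks are queued in the tray, at (135,203), (191,201) and (254,196) in the crop. The nozzle cap is at (332,66) in the top part and (137,320) in the scene part.

```bash
python3 - <<'E'
from h import *
t=grab("top");s=grab("scene")
o=lambda a:(a+.5)/3.5-.5
print("noz",atz(t,150+o(332),110+o(66),.192),atz(s,200+o(137),220+o(40),.192))
print("handle",atz(t,150+o(52),110+o(206),.125),atz(s,200+o(436),220+o(275),.125))
print("arm ends",atz(t,150+o(52),110+o(155),.125),atz(t,150+o(52),110+o(256),.125))
for n,z in(("t",.192),):print(observe()["clock"])
E
```

```text
noz [0.69345376 0.06087672 0.192     ] [0.69097057 0.06593891 0.192     ]
handle [0.60448037 0.29279162 0.125     ] [0.60098365 0.29729057 0.125     ]
arm ends [0.64600665 0.2931945  0.125     ] [0.56409326 0.29241431 0.125     ]
23.375
```

Call:
play_rows:
  series:
    - [[0.4, 0.5, 0, 0], [0.85, 1, 0, 0], [0.85, 1, 0, 0]]

```text
clock: 23.75
ee_pos: [0.6088, -0.0528, 0.2576]
orientation: [[-1.0, 0.001, 0.0], [0.001, 1.0, 0.001], [-0.0, 0.001, -1.0]]
wrist_force: [0.3, -0.4, -0.2]
finger_gap: 0.0001
```

Call:
play_rows:
  series:
    - [[0.4, 0.5, 0, 0], [0.85, 1, 0, 0], [0.85, 1, 0, 0]]

```text
clock: 24.12
ee_pos: [0.6931, 0.0469, 0.2568]
orientation: [[-1.0, 0.002, -0.001], [0.002, 1.0, 0.0], [0.001, 0.0, -1.0]]
wrist_force: [-0.8, -0.5, 0.0]
finger_gap: 0.0003
```

Call:
play_rows:
  series:
    - [[0, 0.2, 0, 0], [0, 0.2, -0.15, 0], [0, 0.2, -0.3, 0], [0, 0.2, -0.37, 0], [0, 0.2, -0.37, 0], [0, 0.2, -0.37, 0]]

```text
clock: 24.88
ee_pos: [0.6919, 0.063, 0.2218]
orientation: [[-1.0, 0.006, 0.001], [0.006, 1.0, -0.0], [-0.001, -0.0, -1.0]]
wrist_force: [1.1, 0.1, -0.4]
finger_gap: -0.0
```

```bash
python3 - <<'E'
from h import *
s=observe();print(s['clock'],s['ee_pos'],s['wrist_force'])
grab("top","t6.png");a=cv2.imread("pics/t6.png")[90:190,150:310]
g=grab("scene","s6.png");b=cv2.imread("pics/s6.png")[150:310,170:330]
cv2.imwrite("pics/c6.png",cv2.resize(np.hstack([cv2.copyMakeBorder(a,0,60,0,0,0),b]),None,fx=2.5,fy=2.5,interpolation=cv2.INTER_CUBIC))
E
```

```text
24.875 [0.6919301  0.06296938 0.22175418] [ 1.10876369  0.1130421  -0.40930358]
```

View pics/c6.png

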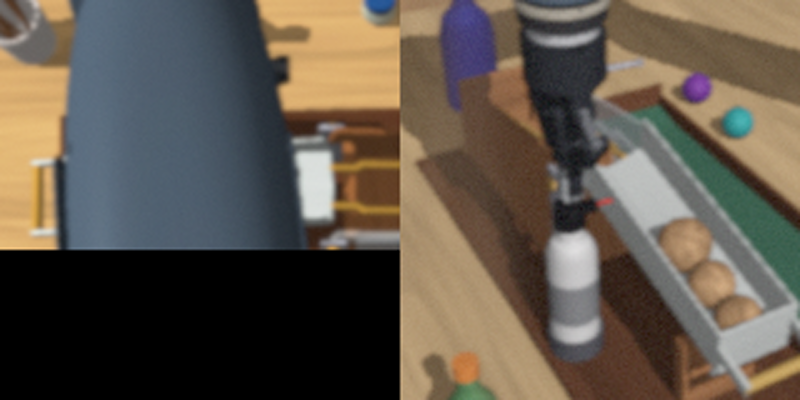

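The scene view shows the fingertips centred above the cap at (570,205), with the corks still in the tray. Now I press.

Call:
play_rows:
  series:
    - [[0, 0, -0.04, 0], [0, 0, -0.07, 0], [0, 0, -0.1, 0], [0, 0, -0.12, 0], [0, 0, -0.12, 0]]

```text
clock: 25.6
ee_pos: [0.6918, 0.0634, 0.2095]
orientation: [[-1.0, 0.006, 0.0], [0.006, 1.0, -0.0], [-0.0, -0.0, -1.0]]
wrist_force: [-1.1, 0.4, 4.6]
finger_gap: 0.0003
```

Call:
play_rows:
  series:
    - [[0, 0, -0.01, 0], [0, 0, -0.02, 0], [0, 0, -0.02, 0], [0, 0, -0.02, 0]]

```text
clock: 26.1
ee_pos: [0.6918, 0.0634, 0.2081]
orientation: [[-1.0, 0.006, 0.001], [0.006, 1.0, -0.0], [-0.001, -0.0, -1.0]]
wrist_force: [-3.0, 0.6, 6.9]
finger_gap: 0.0002
```

Call:
play_rows:
  series:
    - [[0, 0, -0.01, 0], [0, 0, -0.01, 0], [0, 0, -0.01, 0], [0, 0, -0.01, 0]]

```text
clock: 26.6
ee_pos: [0.6918, 0.0634, 0.208]
orientation: [[-1.0, 0.006, 0.002], [0.006, 1.0, 0.0], [-0.002, 0.0, -1.0]]
wrist_force: [-3.7, -0.8, 13.0]
finger_gap: 0.0
```

Call:
play_rows:
  series:
    - [[0, 0, 0.2, 0], [0, 0, 0.5, 0], [0, 0, 0.8, 0], [0, 0, 0.8, 0]]

```text
clock: 27.1
ee_pos: [0.6927, 0.0634, 0.2885]
orientation: [[-1.0, 0.006, 0.004], [0.006, 1.0, 0.0], [-0.004, 0.0, -1.0]]
wrist_force: [0.3, 1.1, 0.1]
finger_gap: -0.0002
```

Call:
play_rows:
  series:
    - [[-0.2, 0.5, 0, 0], [-0.4, 1, 0, 0], [-0.4, 1, 0, 0]]
  claw: 0.55

```text
clock: 27.48
ee_pos: [0.6502, 0.1666, 0.2852]
orientation: [[-1.0, 0.002, -0.002], [0.002, 1.0, 0.0], [0.002, 0.0, -1.0]]
wrist_force: [-0.8, -0.1, 0.3]
finger_gap: 0.0379
```

Call:
play_rows:
  series:
    - [[-0.25, 0.5, 0, 0], [-0.5, 1, 0, 0], [-0.5, 1, 0, 0], [-0.5, 1, 0, 0]]

```text
clock: 27.98
ee_pos: [0.6019, 0.263, 0.2855]
orientation: [[-1.0, 0.005, -0.001], [0.005, 1.0, -0.001], [0.001, -0.001, -1.0]]
wrist_force: [0.2, 0.2, -0.6]
finger_gap: 0.0382
```

```bash
python3 - <<'E'
from h import *
s=observe();print(s['clock'],s['ee_pos'],s['wrist_force'],s['finger_gap'])
f=grab("wrist","w7.png");im=cv2.imread("pics/w7.png")
for P in [(.602,.294,.125),(.602,.294,.131)]: print(proj(f,P))
E
```

```text
27.975 [0.60187145 0.26295358 0.28550292] [ 0.2157538   0.20118395 -0.64595688] 0.03822589433289195
[308.50042526 200.52163677]
[309.21417119 202.06918596]
```

View pics/w7.png

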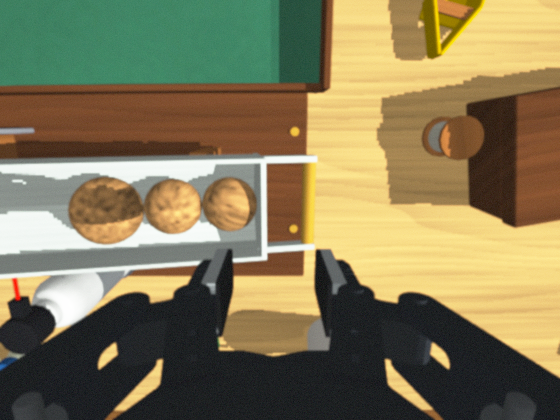

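The wrist view shows three corks queued in the tray and the handle bar centred at (309,203), within 3 px of prediction. I'll descend with the fingers astride the bar.

Call:
play_rows:
  series:
    - [[0, 0.32, -0.2, 0], [0, 0.32, -0.6, 0], [0, 0.32, -1, 0], [0, 0.32, -1, 0]]

```text
clock: 28.52
ee_pos: [0.6008, 0.2931, 0.183]
orientation: [[-1.0, 0.008, -0.006], [0.008, 1.0, -0.003], [0.006, -0.003, -1.0]]
wrist_force: [-0.8, -0.4, 0.1]
finger_gap: 0.0384
```

Call:
play_rows:
  series:
    - [[0, 0, -0.2, 0], [0, 0, -0.4, 0], [0, 0, -0.56, 0], [0, 0, -0.56, 0]]

```text
clock: 29.02
ee_pos: [0.6037, 0.2955, 0.1337]
orientation: [[-1.0, 0.007, 0.005], [0.007, 1.0, 0.002], [-0.005, 0.002, -1.0]]
wrist_force: [-0.1, -0.3, 10.4]
finger_gap: 0.0389
```

Call:
play_rows:
  series:
    - [[0, 0, 0, 0], [0, 0, 0, 0], [0, 0, 0, 0], [0, 0, 0, 0], [0, 0, 0, 0], [0, 0, 0, 0]]
  claw: 1
  grip_force: 20

```text
clock: 29.78
ee_pos: [0.6027, 0.2936, 0.1317]
orientation: [[-1.0, 0.007, 0.002], [0.007, 1.0, -0.002], [-0.002, -0.002, -1.0]]
wrist_force: [0.9, -8.1, 8.4]
finger_gap: 0.0108
```

```bash
python3 - <<'E'
import numpy as np
r=np.hypot(.33,.034);a0=np.arctan2(.034,.33)-np.radians(10)
for t in np.arange(0,.46,.03): print(round(t,2),[round(v*10,3) for v in (r*(np.cos(a0+t)-np.cos(a0)),r*(np.sin(a0+t)-np.sin(a0)))])
E
```

```text
0.0 [np.float64(0.0), np.float64(0.0)]
0.03 [np.float64(0.006), np.float64(0.099)]
0.06 [np.float64(0.008), np.float64(0.199)]
0.09 [np.float64(0.008), np.float64(0.298)]
0.12 [np.float64(0.005), np.float64(0.398)]
0.15 [np.float64(-0.002), np.float64(0.497)]
0.18 [np.float64(-0.011), np.float64(0.596)]
0.21 [np.float64(-0.023), np.float64(0.695)]
0.24 [np.float64(-0.038), np.float64(0.793)]
0.27 [np.float64(-0.056), np.float64(0.891)]
0.3 [np.float64(-0.077), np.float64(0.988)]
0.33 [np.float64(-0.101), np.float64(1.085)]
0.36 [np.float64(-0.128), np.float64(1.181)]
0.39 [np.float64(-0.158), np.float64(1.276)]
0.42 [np.float64(-0.19), np.float64(1.37)]
0.45 [np.float64(-0.226), np.float64(1.463)]
```

Bar is held (gap 10.8 mm). I lift it slowly along its arc.

Call:
play_rows:
  series:
    - [[0, -0.01, 0.05, 0], [0, -0.01, 0.1, 0], [0, -0.01, 0.15, 0], [0, -0.01, 0.2, 0], [0, -0.01, 0.25, 0], [0, -0.01, 0.3, 0], [0, -0.015, 0.35, 0], [0, -0.015, 0.4, 0], [0, -0.02, 0.45, 0], [0, -0.02, 0.5, 0], [0, -0.03, 0.55, 0], [0, -0.03, 0.6, 0], [0, -0.04, 0.64, 0], [0, -0.04, 0.68, 0], [0, -0.05, 0.71, 0], [0, -0.05, 0.74, 0]]

```text
clock: 31.78
ee_pos: [0.6026, 0.291, 0.2047]
orientation: [[-1.0, 0.006, 0.001], [0.006, 1.0, 0.001], [-0.001, 0.001, -1.0]]
wrist_force: [6.1, 0.4, -4.0]
finger_gap: 0.0112
```

Call:
play_rows:
  series:
    - [[0, 0, 0.02, 0], [0, 0, 0.02, 0], [0, 0, 0.02, 0], [0, 0, 0.02, 0], [0, 0, 0.02, 0], [0, 0, 0.02, 0], [0, 0, 0.02, 0], [0, 0, 0.02, 0], [0, 0, 0.02, 0], [0, 0, 0.02, 0], [0, 0, 0.02, 0], [0, 0, 0.02, 0], [0, 0, 0.02, 0], [0, 0, 0.02, 0], [0, 0, 0.02, 0], [0, 0, 0.02, 0], [0, 0, 0.02, 0], [0, 0, 0.02, 0], [0, 0, 0.02, 0], [0, 0, 0.02, 0]]

```text
clock: 34.28
ee_pos: [0.6026, 0.2907, 0.2065]
orientation: [[-1.0, 0.006, 0.001], [0.006, 1.0, 0.001], [-0.001, 0.001, -1.0]]
wrist_force: [5.3, -0.6, -2.2]
finger_gap: 0.0108
```

```bash
python3 - <<'E'
from h import *
s=observe();print(s['clock'],s['ee_pos'],s['wrist_force'],s['finger_gap'])
grab("top","t8.png");a=cv2.imread("pics/t8.png")[110:270,150:420]
g=grab("scene","s8.png");b=cv2.imread("pics/s8.png")[170:330,180:450]
cv2.imwrite("pics/c8.png",cv2.resize(np.vstack([a,b]),None,fx=1.85,fy=1.85,interpolation=cv2.INTER_CUBIC))
E
```

```text
34.275 [0.60259596 0.29067116 0.20651745] [ 5.33099611 -0.59433422 -2.22659385] 0.010829342313396682
```

View pics/c8.png

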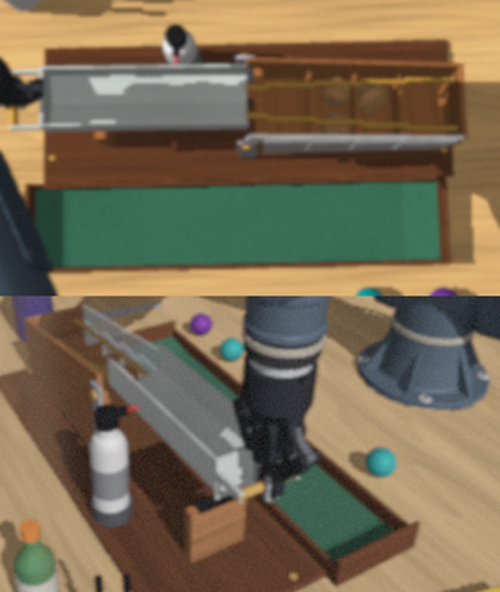

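The tray is tipped and looks empty, and the ramp shows corks at (335,92) and (375,97) in the crop. I'll tip a little further for margin, then lower the tray and let go.

Call:
play_rows:
  series:
    - [[0, -0.01, 0.05, 0], [0, -0.02, 0.1, 0], [0, -0.03, 0.15, 0], [0, -0.03, 0.15, 0], [0, -0.03, 0.15, 0], [0, -0.03, 0.15, 0], [0, -0.03, 0.15, 0], [0, -0.03, 0.15, 0], [0, -0.02, 0.1, 0], [0, -0.01, 0, 0], [0, 0.01, -0.1, 0], [0, 0.03, -0.2, 0], [0, 0.03, -0.3, 0], [0, 0.04, -0.4, 0], [0, 0.05, -0.5, 0], [0, 0.04, -0.6, 0], [0, 0.04, -0.68, 0], [0, 0.04, -0.74, 0], [0, 0.04, -0.75, 0], [0, 0.04, -0.75, 0]]

```text
clock: 36.88
ee_pos: [0.6024, 0.2936, 0.1331]
orientation: [[-1.0, 0.006, 0.002], [0.006, 1.0, -0.001], [-0.002, -0.001, -1.0]]
wrist_force: [1.5, -5.7, 11.4]
finger_gap: 0.0112
```

Call:
play_rows:
  series:
    - [[0, 0, 0, 0], [0, 0, 0, 0], [0, 0, 0, 0], [0, 0, 0, 0], [0, 0, 0, 0]]
  claw: 0.55

```text
clock: 37.5
ee_pos: [0.602, 0.2975, 0.1326]
orientation: [[-1.0, 0.003, 0.002], [0.003, 1.0, 0.005], [-0.002, 0.005, -1.0]]
wrist_force: [-1.0, 13.1, 7.0]
finger_gap: 0.0384
```

Call:
play_rows:
  series:
    - [[0, 0, 0.3, 0], [0, 0, 0.7, 0], [0, 0, 1, 0], [0, 0, 1, 0]]

```text
clock: 38.0
ee_pos: [0.6022, 0.295, 0.2336]
orientation: [[-1.0, 0.005, 0.003], [0.005, 1.0, 0.002], [-0.003, 0.002, -1.0]]
wrist_force: [0.6, 1.0, 0.1]
finger_gap: 0.0381
```

Call:
play_rows:
  series:
    - [[-0.3, 0, 0.5, 0], [-0.8, 0, 0.6, 0], [-1, 0, 0.6, 0], [-1, 0, 0.6, 0]]

```text
clock: 38.5
ee_pos: [0.5001, 0.2944, 0.2909]
orientation: [[-1.0, 0.004, -0.001], [0.004, 1.0, -0.0], [0.001, -0.0, -1.0]]
wrist_force: [0.6, 0.8, -0.2]
finger_gap: 0.0385
```

Call:
play_rows:
  series:
    - [[-0.5, 0, 0, 0], [-1, 0, 0, 0], [-1, 0, 0, 0], [-1, 0, 0, 0]]

```text
clock: 39.0
ee_pos: [0.4025, 0.2946, 0.2908]
orientation: [[-1.0, 0.006, -0.0], [0.006, 1.0, -0.0], [0.0, -0.0, -1.0]]
wrist_force: [0.5, 0.7, 0.2]
finger_gap: 0.0386
```

```bash
python3 - <<'E'
from pose import *
s=observe();print(s['clock'],s['ee_pos'],s['wrist_force'],s['finger_gap'])
grab("top","t9.png");im=cv2.imread("pics/t9.png")
a=cv2.resize(im[125:200,150:410],None,fx=3,fy=3,interpolation=cv2.INTER_CUBIC)
g=grab("scene","s9.png");b=cv2.resize(cv2.imread("pics/s9.png")[165:285,180:440],None,fx=3,fy=3,interpolation=cv2.INTER_CUBIC)
cv2.imwrite("pics/c9.png",np.vstack([a,b]))
E
```

```text
39.0 [0.40251114 0.29462075 0.29078597] [0.53621815 0.74321539 0.17845555] 0.03857543951182789
```

View pics/c9.png

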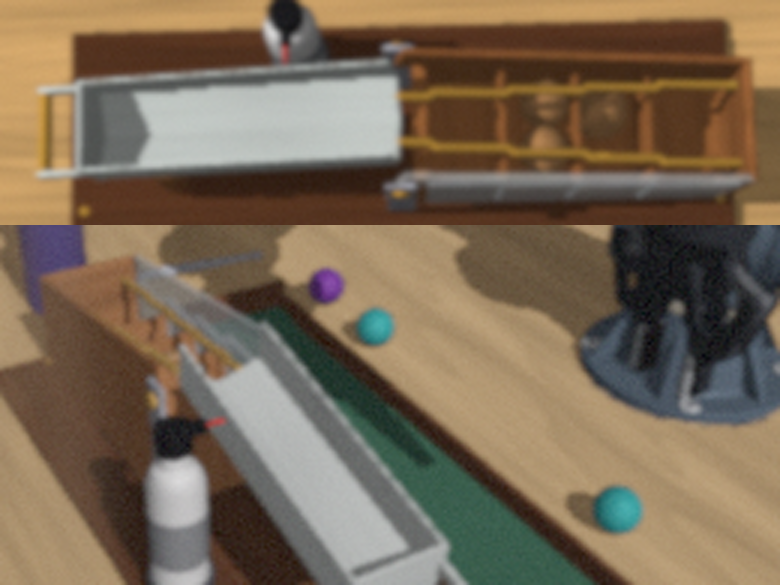

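Two 48 mm corks lie side by side in the second pocket, at (547,102) and (547,147). The 56 mm cork is in the third pocket at (607,112). The tray is down and empty, the cap is up, and the arm is clear. I'm handing in.

```bash
python3 -c "
from station import *
print(sign_off())"
```

```text
the job is handed in; nothing more can be done
None
```

The job is handed in after about 39 s of robot time, and every check I made passed. There is no verdict from the system.

- **Corks:** Three were present, two of 48 mm and one of 56 mm. I put all of them in the tipping tray. The gripper closed to about 47, 47 and 55 mm, which matches those sizes.
- **Duster:** I pressed the nozzle cap down to its stop, where the force reached 13 N with no further travel, and let it go.
- **Tipping:** I raised the tray by its handle to about 0.27 rad, judged from how far the handle rose. I then lowered it onto its rest and let go.
- **Last pictures:** Both 48 mm corks lie side by side in the 48 pocket and the 56 mm cork is in the 56 pocket. The tray is empty and down, the cap is up, and the arm is clear of everything.

I judged cork heights in the pockets and the final tray angle by eye from the pictures. I did not measure the final positions of the bottle, hull, tweezer and thread reel. The arm was never driven near them.

The one disagreement was in the first camera fit, where the grader's tray was about 5 mm off in x. I corrected it from the wrist camera before placing any cork.

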